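Clear the vibrating plate and hold its dead-man lever level

TASK

Wipe all four plaster chips off the vibrating plate into the catch tray at its open end with the scraper block, without touching the chips with the robot itself, then stand or lay the scraper down on the bench clear of the plate, tray and lever stand. Then press the spring-loaded dead-man lever down with the gripper until the lever is level, its run position, without going far below level, and finish with the robot still holding it there: do not let go. Leave the clay figure, the bottle and the cup where they stand.

Things in the scene. Friction and masses are not known exactly. Their poses are not given: they have to be found in the camera images.
- shaker: Fixed vibrating plate for plaster moulds: a grey metal block whose flat plate, faced with dark rubber, lies 50 mm above the bench. Origin on the bench under the plate's centre. The plate is 126 mm wide along its own x (x -63 to +63 mm) between two raised edges 12 mm wide and 10 mm high, and runs along its own y from +100 mm (closed by a third raised edge, 10 mm thick and 10 mm high) to -100 mm, where it is open and ends in a drop into the catch tray.
- tray (a point): Centre of the catch tray's inner floor (axes as the plate's), 5 mm above the bench and 140 mm from the plate's centre towards its own -y. The open-topped tray is 150 mm along x by 80 mm along y inside, adjoins the open end of the plate, and its thin walls are 38 mm high above the bench.
- scraper_mid (a point): Centre of the loose scraper block, standing on the bench on its foot, 40 mm above its underside. It is 110 mm long along its own x and 80 mm high (z up); the grey foot is 36 mm thick along y and 32 mm high, and the wooden grip above it is 24 mm thick along y, 48 mm high and as long as the foot. About 200 g (140 to 280 g). Take it by the grip from above, across its thickness.
- stand: Fixed stand of the dead-man lever, a grey block on a 100 x 90 mm foot plate, 130 mm high. Origin on the bench under the lever's pivot; the lever points along the stand's own -x, roughly towards the robot.
- pivot (a point): The lever's pivot, 110 mm above the bench; its axle lies along the stand's own y.
- paddle (a point): Centre of the upper face of the flat black paddle at the lever's end, 125 mm from the pivot along the lever and 5 mm above the lever's centre line. The paddle is 50 mm long (along the lever), 46 mm wide and 10 mm thick.
- lever (a joint): How far the lever has been pressed down: 0 at rest, where it rises from its pivot at 0.50 rad (29 degrees) above level; 0.50 when it is level; stop at 0.85. A spring of 1.1 Nm per rad pushes it back up: about 5 N on the paddle to start it, 9 N when level. It springs up as soon as it is let go.
- chip0_mid (a point): Centre of a loose off-white chip of plaster lying on the plate, about 28 x 22 x 12 mm (the last is its height), 15 g.
- chip1_mid (a point): Centre of a loose off-white chip of plaster lying on the plate, about 24 x 20 x 13 mm (the last is its height), 15 g.
- chip2_mid (a point): Centre of a loose off-white chip of plaster lying on the plate, about 30 x 20 x 12 mm (the last is its height), 15 g.
- chip3_mid (a point): Centre of a loose off-white chip of plaster lying on the plate, about 22 x 22 x 14 mm (the last is its height), 15 g.
- scraper: The scraper block again, with its origin at the centre of its underside.
- figure: Bystander: clay figure about 180 mm high on a 100 mm square wooden board. Origin: centre of its underside.
- bottle: Bystander: clear water bottle, 64 mm across, 170 mm high. Origin: centre of its underside.
- cup: Bystander: white paper cup, 74 mm across, 90 mm high. Origin: centre of its underside.

How it is judged:
By the outcome, as a careful person would: the job done as asked, in the order asked, and still so for the second after the job is handed in, while the arm keeps its last pose, push and grip.
It also fails if it takes over 67 s, if anything falls off the work surface, if the arm or the gripper's body presses on something with over 40 N, if the wrist force passes 120 N, or if a joint passes its speed limit or range.

ROBOT

A 6-joint arm with a two-finger parallel gripper is mounted at the origin on the work surface. World frame = base frame: x ahead of the robot, y to its left, z up, the work surface at z = 0. Lengths are in m, angles in rad, forces in N, time in s.
With the tool pointing down it reaches from about 0.35 to 0.975 m from the base axis. Payload 4.9 kg.
Tool frame: the origin (TCP) lies midway between the tips of the shut fingers; the grasp point (between the pads) lies 19 mm behind it; z points along the fingers, y is the line along which they close (so a half turn about z gives the same grasp; the last joint's range is limited). The gripper opens to 85 mm and grips with 20 to 120 N. Pads are 22 mm wide; open, the fingers measure 114 mm over their backs; the gripper's body (76 mm by 85 mm) begins 54 mm behind the grasp point. The pads swing forward as they close: fully open they stand 13 mm farther back than shut.
Start: joints at [1.09, 0.053, 1.613, -0, 1.476, -0.119], TCP at [0.221, 0.585, 0.231] pointing down, gripper open.
Joint ranges: [-3.01, 3.01], [-1.01, 2.22], [0.06, 2.58], [-1.02, 4.17], [0.09, 2.62], [-3.14, 3.14]. Speed limits (rad/s): [2.57, 2.57, 3.14, 3.14, 3.14, 3.14].

INTERFACE

Orientations are given as a unit quaternion [w, x, y, z].
In Python, from plant import * gives the robot as it stands.
- The arm moves only by the tool jog_arm, never from a script. Its argument "targets" is a list of rows, each a list of 3 entries, a list of its own where there are three numbers: the shift along the tool's x, y, z in units of 25 mm (1.0 is 25 mm), then the turn, a rotation vector about the tool's x, y, z in units of 8 degrees (1.0 is 8 degrees), then the opening in per cent of the stroke, from 0 (shut) to 100 (fully open). A call has 1 to 8 rows; each row is the pose to reach, as a shift and turn from the pose commanded when the call began, along the tool's axes at that moment; what a row does not reach only later rows make up. A row lasts 1/8 s, in which the tool goes at most 62.5 mm and 10.7 degrees, less where a joint would pass 70% of its speed; a pose out of reach is approached as far as the arm can. A call with a gripper value outside its range is refused whole. The fingers move at their own pace and stop on an object; the grip force is fixed at half the most. Time passes only in rows, so rows that repeat a pose let the fingers close. It gives the time, the measured TCP pose, the force, the opening and the grip force at its end, in the units of the state.
- state(): the state, without advancing time (a new reading comes with each control period).
- grab_frame(name): name is "side" or "top" or "wrist"; returns (picture, depth): 420x560x3 uint8, red, green, blue; 420x560 float32, m along the optical axis (not along the pixel's ray), 0 where there is no reading.
- camera_params(name): a dict with "fovy" (degrees; the focal length in pixels is half the picture's height over the tangent of half this angle, whatever the lens; pixels are square), "cx", "cy" (the principal point, pixels), "rvec" (rotation vector, rad) and "tvec" (3), from world to camera coordinates, as OpenCV has them; the wrist camera has in their place "hand_eye" (4x4, takes a point from camera to tool coordinates, whose origin is the TCP and whose axes are the flange's). Camera axes: x right, y down, z forward; pixel columns grow to the right and rows downward; lengths in m; the calibration is good to about 2 mm. A picture is of the moment at which its call begins: read the wrist's pose just before it. camera_params takes no time and is no camera call.
- job_done(): hands the job in; it is judged then, once.
The state is a dict: "time": time; "joint_pos": joint angles; "joint_vel": joint speeds; "joint_efforts": joint torques, N m; "tool_pos": TCP position; "tool_rot": TCP orientation; "contact_force": force on the tool from outside, world axes, zero at the start; "ft_torque": the same for the moment, N m; "gripper_width": opening from 0.0 (shut) to 1.0 (fully open); "grasp_force": force on a finger pad.
Only numpy, scipy, OpenCV 4.12 (cv2) and the standard library are available. Lean on these libraries where they do the work, as an engineer would, in place of code of your own. Each camera call takes 0.05 s, during which the arm holds its last target. There are 200 camera calls.

## Working session

There is one attempt and no reset: what is moved stays moved. The work goes in short steps, Python scripts to look and compute and a tool call to move; the robot and the scene stay as the last step left them, time stands still between calls to the robot, and variables do not carry over. Pictures are saved under pics/ and viewed, at most 10 in all, crops included, and the job is handed in when it is done.

Besides the shell and the picture viewer there is one more tool, called after "Emit:" by a JSON object that holds its "fn" and its "kwargs". jog_arm: Moves the arm, as the interface text tells. Its arguments: {"type":"object","properties":{"targets":{"type":"array"}},"required":["targets"]}

```bash
mkdir -p pics; cat > h.py <<'E'
from plant import *
import numpy as np, cv2
from scipy.spatial.transform import Rotation as R
def cam(name):
    s=state(); p=camera_params(name); img,d=grab_frame(name)
    f=210/np.tan(np.radians(p["fovy"])/2)
    if name=="wrist":
        q=s["tool_rot"]; T=np.eye(4); T[:3,:3]=R.from_quat([q[1],q[2],q[3],q[0]]).as_matrix(); T[:3,3]=s["tool_pos"]
        M=T@np.array(p["hand_eye"])
    else:
        r=R.from_rotvec(np.array(p["rvec"]).ravel()).as_matrix(); M=np.eye(4); M[:3,:3]=r.T; M[:3,3]=-r.T@np.array(p["tvec"]).ravel()
    v,u=np.mgrid[:420,:560]
    P=np.stack([(u-p["cx"])/f*d,(v-p["cy"])/f*d,d],-1)@M[:3,:3].T+M[:3,3]
    P[d==0]=np.nan
    return img,d,P,M,f,p
def save(n,img): cv2.imwrite(f"pics/{n}.png",cv2.cvtColor(img,cv2.COLOR_RGB2BGR))
E
python3 - <<'E'
from h import *
print(state())
for n in("side","top"):
    img,d,P,M,f,p=cam(n); save(n,img); np.savez(n,img=img,d=d,P=P,M=M); print(n,M.round(3),f,p)
E
```

```text
{'time': 0.0, 'joint_pos': array([ 1.09000267e+00,  5.33537068e-02,  1.61430796e+00, -2.63344448e-06,
        1.47598706e+00, -1.18989752e-01]), 'joint_vel': array([ 9.18586718e-04, -7.97258784e-04,  1.32026752e-03,  1.43812395e-03,
       -9.86428315e-04,  2.14575768e-06]), 'joint_efforts': array([-1.01373367e-03, -3.93705046e+01, -3.70165014e+01, -2.11452170e-04,
        7.35145120e-03,  1.18494646e-05]), 'tool_pos': array([0.22092916, 0.58398098, 0.23005663]), 'tool_rot': array([-3.02447169e-04,  1.79916661e-01,  9.83681320e-01, -9.82541371e-04]), 'contact_force': array([-0.57935078,  0.33528171, -0.31995962]), 'ft_torque': array([-0.00012577, -0.01544701, -0.04240738]), 'grasp_force': 0.0, 'gripper_width': 0.9987738248690285}
side [[ 0.726 -0.395  0.563  0.063]
 [-0.688 -0.426  0.587 -0.564]
 [ 0.008 -0.813 -0.582  0.658]
 [ 0.     0.     0.     1.   ]] 422.78473879328055 {'fovy': 52.82779461764431, 'cx': 279.15945834914453, 'cy': 210.90236681138555, 'rvec': array([ 2.0687416 , -0.81974775,  0.43172759]), 'tvec': array([-0.43856039,  0.31987235,  0.67815383])}
top [[ 0.006 -0.993  0.115  0.469]
 [-1.    -0.006 -0.002  0.01 ]
 [ 0.002 -0.115 -0.993  1.286]
 [ 0.     0.     0.     1.   ]] 544.0025010316274 {'fovy': 42.21593284207034, 'cx': 280.17393200112866, 'cy': 205.6864835719962, 'rvec': array([ 2.17012393, -2.15639819,  0.1265739 ]), 'tvec': array([0.00389004, 0.61311506, 1.22384869])}
```

View pics/top.png

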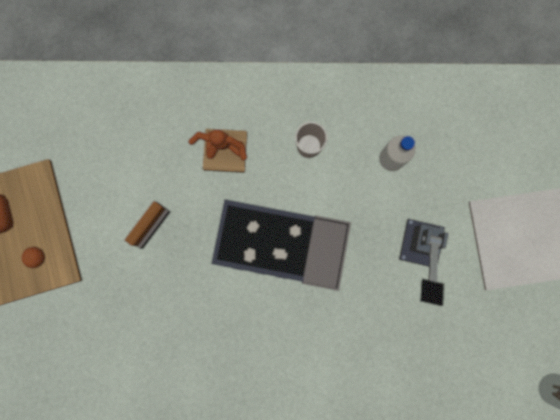

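View pics/side.png

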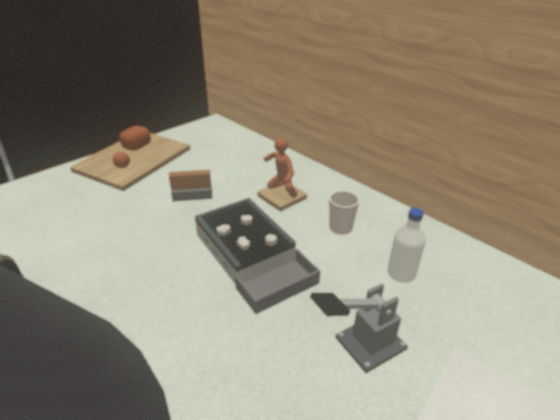

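The top view shows the scraper at about (147,225), chips at (253,227), (295,231), (250,256) and (280,254), the tray at (326,253), the stand at (423,242) and the paddle at (432,292). The side view agrees. The figure, cup and bottle stand behind the plate, towards +x.

```bash
python3 - <<'E'
from h import *
z=np.load("top.npz");P=z["P"];img=z["img"].astype(int)
def rect(name,m,box):
    u0,v0,u1,v1=box; s=np.zeros(m.shape,bool); s[v0:v1,u0:u1]=1; s&=m
    q=P[s][:,:2].astype(np.float32)
    (c,wh,a)=cv2.minAreaRect(q*1000); print(name,len(q),"c",np.round(c,1),"wh",np.round(wh,1),"a",round(a,1),"zmed",np.nanmedian(P[s][:,2]).round(4),"mean",q.mean(0).round(4))
    return q
Z=P[...,2]
print("bench",np.nanmedian(Z[320:400,100:400]))
rect("scraper top",(Z>.07)&(Z<.09),(115,190,180,260))
rect("shaker all",(Z>.028),(200,190,360,300))
rect("rim+",(Z>.04),(200,190,325,300))
dark=img.sum(2)<60*3
for i,(u,v) in enumerate([(253,227),(295,231),(250,256),(280,254)]):
    rect(f"chip{i}",(img.min(2)>110)&(Z>.03),(u-11,v-10,u+12,v+11))
rect("foot",(Z>.003)&(Z<.03),(395,210,450,275))
rect("paddle",(Z>.12)&dark,(415,275,450,310))
rect("lever",(Z>.11),(395,210,460,310))
s=(slice(283,302),slice(423,442)); q=P[s].reshape(-1,3); 
for v in (285,290,295,300): print(v,P[v,[424,432,440]].round(3).tolist())
for v in range(225,285,6): print(v,P[v,[420,428,432,436,440,446]].round(3).tolist())
for n,b in(("figure",(185,120,255,178)),("cup",(292,118,332,160)),("bottle",(380,130,420,170))): rect(n,Z>.012,b)
big=cv2.resize(z["img"][185:310,110:460],None,fx=2.28,fy=2.28,interpolation=cv2.INTER_CUBIC); save("topcrop",big)
E
```

```text
bench 7.527111981153745e-05
scraper top 568 c [568.  312.9] wh [ 26.  109.6] a 54.8 zmed 0.0792 mean [0.567  0.3121]
shaker all 6540 c [525.5   3.9] wh [295.8 160. ] a 79.6 zmed 0.0509 mean [0.5315 0.0372]
rim+ 6187 c [527.1  23.9] wh [255.8 156.6] a 79.8 zmed 0.0511 mean [0.5331 0.0457]
chip0 80 c [562.4  69.9] wh [19.7 22.2] a 43.8 zmed 0.063 mean [0.5623 0.0699]
chip1 76 c [553.8 -24.9] wh [20.6 20.2] a 0.7 zmed 0.0637 mean [ 0.5536 -0.0256]
chip2 108 c [498.4  76.1] wh [26.8 20.6] a 0.6 zmed 0.0613 mean [0.499  0.0761]
chip3 97 c [502.7   8.5] wh [29.5 18.7] a 82.9 zmed 0.0618 mean [0.5023 0.0085]
foot 977 c [ 533.6 -326.8] wh [128.2 152.4] a 88.4 zmed 0.0111 mean [ 0.5305 -0.3102]
paddle 434 c [ 423.7 -299.3] wh [43.5 41.8] a 77.4 zmed 0.1771 mean [ 0.4235 -0.2991]
lever 1149 c [ 477.3 -311.1] wh [ 48.7 155.5] a 77.3 zmed 0.1579 mean [ 0.4688 -0.3099]
285 [[0.437, -0.285, 0.17], [0.437, -0.303, 0.166], [0.437, -0.319, 0.167]]
290 [[0.427, -0.284, 0.175], [0.427, -0.3, 0.176], [0.428, -0.316, 0.175]]
295 [[0.418, -0.282, 0.182], [0.418, -0.298, 0.181], [0.418, -0.315, 0.176]]
300
[... 1103 characters left out ...]
.0]]
267 [[0.474, -0.322, -0.0], [0.474, -0.34, 0.003], [0.474, -0.309, 0.146], [0.474, -0.317, 0.149], [0.475, -0.37, -0.003], [0.475, -0.383, -0.002]]
273 [[0.46, -0.322, -0.003], [0.46, -0.339, 0.003], [0.461, -0.307, 0.154], [0.461, -0.316, 0.151], [0.46, -0.368, 0.001], [0.461, -0.382, 0.003]]
279 [[0.446, -0.321, 0.001], [0.449, -0.296, 0.163], [0.449, -0.304, 0.163], [0.449, -0.312, 0.164], [0.446, -0.369, -0.004], [0.447, -0.381, 0.005]]
figure 1876 c [749.1 147. ] wh [132.  101.8] a 87.1 zmed 0.0228 mean [0.7386 0.1394]
cup 612 c [762.9 -60.5] wh [71.1 71.7] a 43.6 zmed 0.0669 mean [ 0.7699 -0.0621]
bottle 934 c [ 730.9 -256.4] wh [63.8 59. ] a 44.7 zmed 0.114 mean [ 0.7244 -0.2498]
```

View pics/topcrop.png

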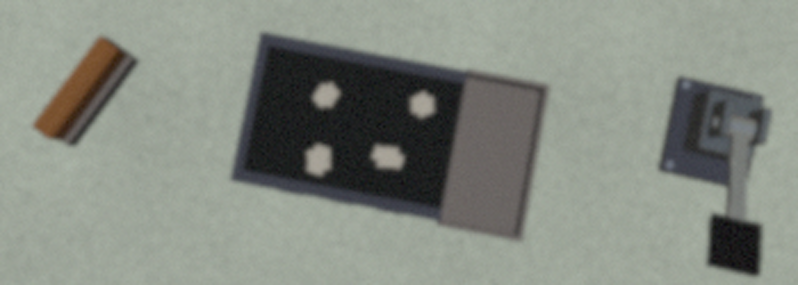

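The crop shows the plate's outer corners at crop pixels (262,35), (235,178), (467,72) and (440,218), scale 2.28. The scraper top, chips and lever match the depth measurements.

```bash
cat >> h.py <<'E'
def go(pos,yaw=None,tilt=False):
    "shift (units) and turn (units) from measured pose to pos, tool pointing down, tool y at yaw deg"
    s=state(); q=s["tool_rot"]; A=R.from_quat([q[1],q[2],q[3],q[0]])
    sh=A.inv().apply(np.array(pos)-s["tool_pos"])/.025
    Y=A.as_matrix()[:,1]; cur=np.degrees(np.arctan2(Y[1],Y[0]))
    if yaw is None: yaw=cur
    d=(yaw-cur+90)%180-90; c,sn=np.cos(np.radians(cur+d)),np.sin(np.radians(cur+d))
    B=R.from_matrix(np.array([[-sn,c,0],[c,sn,0],[0,0,-1]]).T.reshape(3,3).T if 0 else np.column_stack([[-sn,c,0],[c,sn,0],[0,0,-1]]))
    t=np.degrees((A.inv()*B).as_rotvec())/8
    print("pos",s["tool_pos"].round(4),"yaw",cur.round(1),"shift",sh.round(2),"turn",t.round(2))
E
python3 - <<'E'
from h import *
M=np.load("top.npz")["M"];p=camera_params("top");f=544.0025
def ray(u,v,z):
    d=M[:3,:3]@np.array([(u-p["cx"])/f,(v-p["cy"])/f,1]); return (M[:3,3]+d*(z-M[2,3])/d[2])*1000
c={k:ray(110+a/2.28,185+b/2.28,z)[:2] for k,(a,b,z) in dict(tl=(262,35,.06),bl=(235,178,.06),tr=(467,72,.06),br=(440,218,.06)).items()}
print({k:v.round(1) for k,v in c.items()})
y=(c['tl']+c['bl']-c['tr']-c['br'])/2; print("len",np.linalg.norm(y),"ang",np.degrees(np.arctan2(y[1],y[0])),"w",np.linalg.norm(c['tl']-c['bl']))
yh=y/np.linalg.norm(y); print("origin",(sum(c.values())/4-5*yh))
yh=np.array([np.cos(np.radians(79.6)),np.sin(np.radians(79.6))]);xh=np.array([yh[1],-yh[0]])
for a in((562.4,69.9),(553.8,-24.9),(498.4,76.1),(502.7,8.5)): d=np.array(a)-(532.1,39.8); print("chip local",(d@xh).round(1),(d@yh).round(1))
go([.568,.313,.16],54.8)
E
```

```text
{'tl': array([621.6, 133.4]), 'bl': array([479.8, 157.4]), 'tr': array([585.9, -70.8]), 'br': array([442.1, -44.2])}
len 206.13245062816554 ang 79.74352132795146 w 143.80003019645795
origin [531.46866046  39.03478326]
chip local 24.4 35.1
chip local 33.0 -59.7
chip local -39.7 29.6
chip local -23.3 -36.1
pos [0.221  0.584  0.2302] yaw 69.3 shift [-16.82  -5.22   2.81] turn [-0.01  0.    1.81]
```

Emit:
{"fn": "jog_arm", "kwargs": {"targets": [[[-4,-1.3,0],[0,0,0.4],100],[[-8,-2.6,0],[0,0,0.9],100],[[-12,-3.9,0],[0,0,1.4],100],[[-16.8,-5.2,0.5],[0,0,1.8],100],[[-16.8,-5.2,2.0],[0,0,1.8],100],[[-16.8,-5.2,2.8],[0,0,1.8],100],[[-16.8,-5.2,2.8],[0,0,1.8],100],[[-16.8,-5.2,2.8],[0,0,1.8],100]]}}

```text
time: 1.1
tool_pos: [0.5688, 0.3112, 0.1581]
tool_rot: [-0.002, 0.304, 0.953, -0.002]
contact_force: [-0.4, 0.7, -0.3]
gripper_width: 1.0
grasp_force: 0.0
```

```bash
python3 - <<'E'
from h import *
go([.568,.313,.041],54.8)
img,d,P,M,f,p=cam("wrist"); Z=P[...,2]
m=(Z>.072)&(Z<.09)&(np.hypot(P[...,0]-.568,P[...,1]-.313)<.09)
q=P[m][:,:2].astype(np.float32)*1000; print(len(q),cv2.minAreaRect(q),np.median(Z[m]))
save("w1",img)
E
```

```text
pos [0.5688 0.3112 0.1581] yaw 54.6 shift [0.06 0.06 4.68] turn [-0.03 -0.02 -0.02]
4208 ((568.12890625, 316.5531005859375), (24.057201385498047, 109.10054779052734), 54.354736328125) 0.08067976766569822
```

View pics/w1.png

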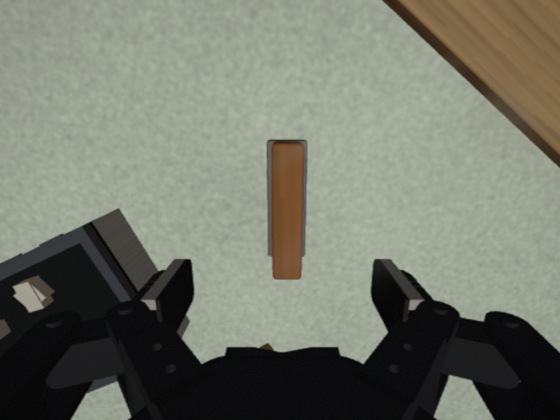

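The wrist view shows the scraper at about (287,210), centred between the fingers and aligned with them. I'll descend and grip it.

Emit:
{"fn": "jog_arm", "kwargs": {"targets": [[[0.1,0.1,1.6],[0,0,0],100],[[0.1,0.1,3.2],[0,0,0],100],[[0.1,0.1,4.3],[0,0,0],100],[[0.1,0.1,4.7],[0,0,0],100],[[0.1,0.1,4.7],[0,0,0],100],[[0.1,0.1,4.7],[0,0,0],0],[[0.1,0.1,4.7],[0,0,0],0],[[0.1,0.1,4.7],[0,0,0],0]]}}

```text
time: 2.15
tool_pos: [0.568, 0.318, 0.0448]
tool_rot: [0.001, 0.302, 0.953, 0.0]
contact_force: [-1.1, 0.2, -0.7]
gripper_width: 0.379
grasp_force: 0.0
```

Emit:
{"fn": "jog_arm", "kwargs": {"targets": [[[0,0,0],[0,0,0],0],[[0,0,0],[0,0,0],0],[[0,0,0],[0,0,0],0],[[0,0,0],[0,0,0],0]]}}

```text
time: 2.65
tool_pos: [0.5677, 0.3179, 0.0445]
tool_rot: [0.0, 0.302, 0.953, 0.0]
contact_force: [-1.4, -0.3, 5.7]
gripper_width: 0.273
grasp_force: 61.8
```

```bash
python3 - <<'E'
from h import *
s=state();print(s["tool_pos"],s["gripper_width"],s["grasp_force"],s["contact_force"])
th=np.radians(79.7);yh=np.array([np.cos(th),np.sin(th)]);o=np.array([.532,.0395])
a=o+.074*yh; print(a); go([*a,s["tool_pos"][2]+.10],79.7)
E
```

```text
[0.5677492  0.31787814 0.04448982] 0.27293892575223294 61.79207682609558 [-1.44877044 -0.31167696  5.7272573 ]
[0.54523136 0.11230749]
pos [0.5677 0.3179 0.0445] yaw 54.9 shift [-4.   -7.24 -4.  ] turn [ 0.   0.  -3.1]
```

Emit:
{"fn": "jog_arm", "kwargs": {"targets": [[[0,0,-1.5],[0,0,0],0],[[0,0,-3],[0,0,0],0],[[-0.5,-1,-4],[0,0,-0.5],0],[[-1.5,-2.7,-4],[0,0,-1.3],0],[[-2.7,-4.9,-4],[0,0,-2.2],0],[[-3.6,-6.5,-4],[0,0,-2.8],0],[[-4,-7.2,-4],[0,0,-3.1],0],[[-4,-7.2,-4],[0,0,-3.1],0]]}}

```text
time: 3.65
tool_pos: [0.5447, 0.1117, 0.1424]
tool_rot: [-0.001, 0.091, 0.996, -0.0]
contact_force: [-0.3, 0.6, -1.4]
gripper_width: 0.274
grasp_force: 61.0
```

Emit:
{"fn": "jog_arm", "kwargs": {"targets": [[[0,0,0],[0,0,0],0],[[0,0,0],[0,0,0],0]]}}

```text
time: 3.9
tool_pos: [0.5455, 0.1139, 0.1434]
tool_rot: [-0.0, 0.09, 0.996, 0.0]
contact_force: [0.1, 0.6, -2.3]
gripper_width: 0.274
grasp_force: 61.0
```

```bash
python3 - <<'E'
from h import *
go([.5452,.1123,.0445+.0515],79.7)
img,d,P,M,f,p=cam("wrist"); save("w2",img)
im2,d2,P2,*_=cam("top"); save("t2",im2)
i3,_,P3,*_=cam("side"); save("s2",i3)
np.savez("two",P=P,P2=P2,P3=P3,img=img)
print(state()["contact_force"],state()["grasp_force"])
E
python3 -c "
import cv2,numpy as np
a=cv2.imread('pics/w2.png');b=cv2.resize(cv2.imread('pics/s2.png')[120:320,140:380],(400,333))
c=np.zeros((420,800,3),np.uint8);c[:300,:400]=cv2.resize(a,(400,300));c[:333,400:]=b;cv2.imwrite('pics/c2.png',c)"
```

```text
pos [0.5455 0.1139 0.1434] yaw 79.7 shift [-0.   -0.06  1.9 ] turn [ 0. -0.  0.]
[-0.26297699  0.64391095 -1.89602233] 61.02652072906494
```

View pics/c2.png

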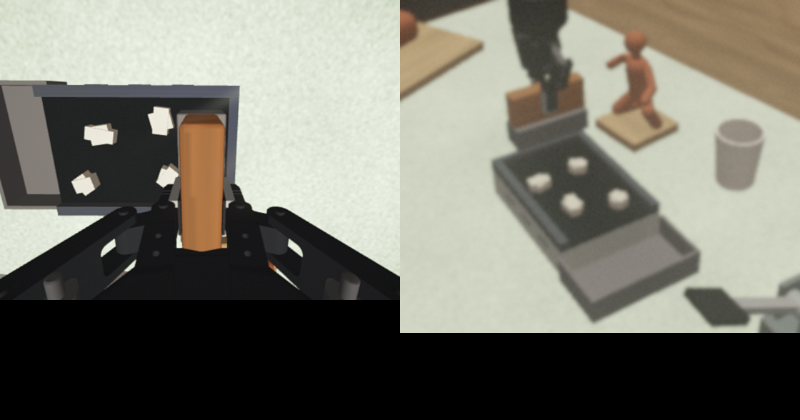

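The left panel (wrist) shows the scraper parallel to the closed edge, between it and the chips. The right panel (side) shows it over the closed end. I'll check the lateral centring numerically.

```bash
python3 - <<'E'
import numpy as np
z=np.load("two.npz")
th=np.radians(79.7);yh=np.array([np.cos(th),np.sin(th)]);xh=np.array([yh[1],-yh[0]]);o=np.array([.532,.0395])
for k in("P","P2","P3"):
    P=z[k].reshape(-1,3); P=P[~np.isnan(P[:,0])]; a=(P[:,:2]-o)@xh*1000;b=(P[:,:2]-o)@yh*1000;h=P[:,2]*1000
    def e(n,m,v):
        if m.sum()>8: print(k,n,m.sum(),np.percentile(v[m],[1,5,50,95,99]).round(1))
    e("grip top x",(h>170)&(h<188)&(abs(b-76)<16)&(abs(a)<80),a)
    e("grip top y",(h>170)&(h<188)&(abs(b-76)<16)&(abs(a)<80),b)
    e("grip z",(h>130)&(h<188)&(abs(b-76)<13)&(a<-25)&(a>-50),h)
    e("foot x",(h>102)&(h<128)&(abs(b-76)<22)&(abs(a)<80),a)
    e("foot h",(h>80)&(h<132)&(b>50)&(b<65)&(abs(a)<50),h)
    for s in(-1,1): e(f"rim{s}",(h>55)&(h<65)&(b>-90)&(b<50)&(s*a>58)&(s*a<90),a)
    e("back",(h>55)&(h<65)&(abs(a)<50)&(b>90)&(b<125),b)
    e("plate z",(h>40)&(h<55)&(abs(a)<50)&(abs(b)<50),h)
E
```

```text
P grip top x 11733 [-53.5 -51.2 -17.6  16.7  21.2]
P grip top y 11733 [62.2 64.5 76.  87.8 90. ]
P grip z 4020 [177.1 178.3 179.7 180.8 181.2]
P foot x 293 [-53.6 -53.6 -53.5 -53.4 -53.2]
P foot h 168 [129.6 130.2 131.4 131.9 132. ]
P rim-1 3304 [-74.7 -74.6 -69.1 -63.5 -62.8]
P rim1 1443 [62.4 62.7 65.7 73.4 74.4]
P back 1383 [104.4 104.6 109.3 114.  114.4]
P plate z 11258 [49.4 49.8 50.9 52.  52.9]
P2 grip top x 119 [-52.9 -52.  -43.4 -33.4 -30.7]
P2 grip top y 119 [61.2 61.6 71.8 83.8 85. ]
P2 grip z 87 [175.3 176.3 179.3 182.4 183.7]
P2 foot x 20 [-52.2 -51.3 -40.  -21.9 -19.6]
P2 foot h 40 [101.5 106.  129.5 131.9 131.9]
P2 rim-1 269 [-74.8 -74.3 -68.7 -63.3 -62.1]
P2 rim1 300 [62.7 63.2 68.9 74.5 75. ]
P2 back 32 [101.8 102.3 106.9 110.6 111.1]
P2 plate z 1272 [44.2 45.9 49.9 53.7 54.6]
P3 grip top x 287 [-52.5 -51.3 -18.3  52.2  56.2]
P3 grip top y 287 [61.3 62.7 68.5 87.6 90.5]
P3 grip z 221 [131.6 133.9 164.4 180.8 181.6]
P3 foot x 450 [-52.7 -52.1  -7.6  49.7  55.2]
P3 foot h 477 [100.5 102.1 117.9 131.4 131.9]
P3 rim-1 276 [-74.2 -74.  -69.  -62.3 -61.5]
P3 rim1 249 [63.1 63.8 68.3 75.8 76.6]
P3 back 142 [101.3 102.4 105.4 112.6 114.9]
P3 plate z 918 [48.2 49.  50.9 52.8 54.1]
```

Emit:
{"fn": "jog_arm", "kwargs": {"targets": [[[0.05,0,0.8],[0,0,0],0],[[0.05,0,1.4],[0,0,0],0],[[0.05,0,1.7],[0,0,0],0],[[0.05,0,1.9],[0,0,0],0],[[0.05,0,1.9],[0,0,0],0],[[0.05,0,1.9],[0,0,0],0]]}}

```text
time: 4.8
tool_pos: [0.5449, 0.1132, 0.0969]
tool_rot: [0.001, 0.09, 0.996, 0.0]
contact_force: [0.9, -0.2, -2.6]
gripper_width: 0.269
grasp_force: 61.1
```

Emit:
{"fn": "jog_arm", "kwargs": {"targets": [[[0,-0.3,0],[0,0,0],0],[[0,-0.7,0],[0,0,0],0],[[0,-1.1,0],[0,0,0],0],[[0,-1.5,0],[0,0,0],0],[[0,-1.9,0],[0,0,0],0],[[0,-2.3,0],[0,0,0],0],[[0,-2.7,0],[0,0,0],0],[[0,-3.1,0],[0,0,0],0]]}}

```text
time: 5.8
tool_pos: [0.5304, 0.0363, 0.0963]
tool_rot: [-0.0, 0.09, 0.996, 0.0]
contact_force: [-0.0, 0.9, -1.8]
gripper_width: 0.271
grasp_force: 61.1
```

```bash
python3 - <<'E'
from h import *
th=np.radians(79.7)
go([.532-.105*np.cos(th),.0395-.105*np.sin(th),.0955],79.7)
img,d,P,*_=cam("wrist"); save("w3",img)
img,d,P2,*_=cam("side"); save("s3",img[120:320,180:420])
print(state()["contact_force"],state()["grasp_force"],np.nanpercentile(P[230:300,265:305,2],[50,95]))
a=cv2.imread('pics/w3.png');b=cv2.resize(cv2.imread('pics/s3.png'),(400,333))
c=np.zeros((340,800,3),np.uint8);c[:300,:400]=cv2.resize(a,(400,300));c[:333,400:]=b;cv2.imwrite('pics/c3.png',c)
E
```

```text
pos [0.5304 0.0363 0.0963] yaw 79.7 shift [-0.04 -4.06  0.03] turn [ 0. -0. -0.]
[ 0.07772814 -0.79753352 -2.09581214] 60.99802851676941 [0.13273511 0.1336493 ]
```

View pics/c3.png

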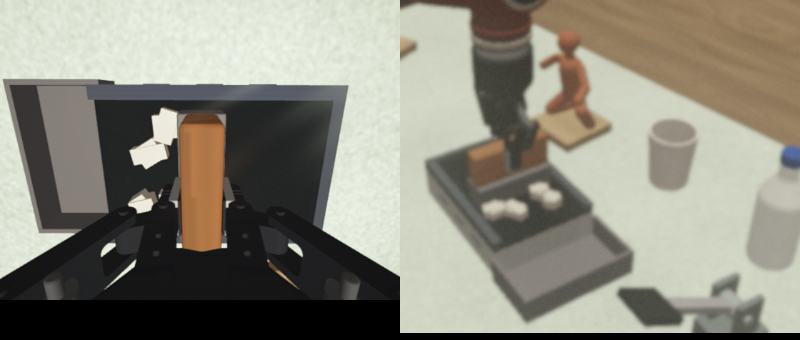

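All four chips are being pushed ahead of the scraper, two against each side, and none has slipped behind. I'll continue to the edge.

Emit:
{"fn": "jog_arm", "kwargs": {"targets": [[[0,-0.4,0],[0,0,0],0],[[0,-0.8,0],[0,0,0],0],[[0,-1.2,0],[0,0,0],0],[[0,-1.6,0],[0,0,0],0],[[0,-2.0,0],[0,0,0],0],[[0,-2.4,0],[0,0,0],0],[[0,-2.8,0],[0,0,0],0],[[0,-3.1,0],[0,0,0],0]]}}

```text
time: 6.9
tool_pos: [0.5165, -0.04, 0.0964]
tool_rot: [0.0, 0.09, 0.996, -0.0]
contact_force: [0.7, -0.4, -1.7]
gripper_width: 0.267
grasp_force: 61.0
```

Emit:
{"fn": "jog_arm", "kwargs": {"targets": [[[0,-0.3,0],[0,0,0],0],[[0,-0.6,0],[0,0,0],0],[[0,-0.9,0],[0,0,0],0],[[0,-1.2,0],[0,0,0],0],[[0,-1.2,0],[0,0,0],0],[[0,-1.2,0],[0,0,0],0]]}}

```text
time: 7.65
tool_pos: [0.5112, -0.0687, 0.0963]
tool_rot: [-0.0, 0.09, 0.996, 0.0]
contact_force: [0.3, 0.4, -2.1]
gripper_width: 0.275
grasp_force: 61.0
```

```bash
python3 - <<'E'
from h import *
go([.40,.22,.30],79.7)
img,d,P,*_=cam("wrist"); save("w4",img)
img,d,P2,*_=cam("side"); save("s4",img[120:320,180:420])
print(state()["contact_force"])
a=cv2.imread('pics/w4.png');b=cv2.resize(cv2.imread('pics/s4.png'),(400,333))
c=np.zeros((340,800,3),np.uint8);c[:300,:400]=cv2.resize(a,(400,300));c[:333,400:]=b;cv2.imwrite('pics/c4.png',c)
E
```

```text
pos [ 0.5112 -0.0687  0.0963] yaw 79.7 shift [ 6.45 10.57 -8.15] turn [ 0. -0. -0.]
[ 0.86383874 -0.2660779  -2.34028754]
```

View pics/c4.png

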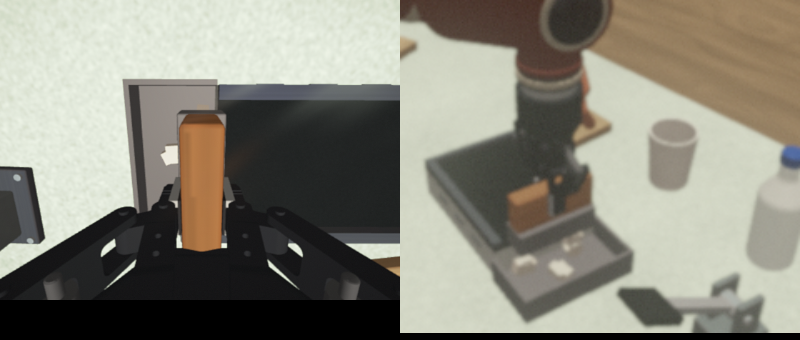

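The plate is empty and chips lie on the tray floor at about (525,262), (560,268) and (572,242). I'll confirm the count once the arm has moved off. Next I lift the scraper and set it down on clear bench at (0.40, 0.22).

Emit:
{"fn": "jog_arm", "kwargs": {"targets": [[[0,0,-1],[0,0,0],0],[[0,0,-2],[0,0,0],0],[[1,1.6,-2],[0,0,0],0],[[2.3,3.8,-2],[0,0,0],0],[[3.7,6,-2],[0,0,0],0],[[5,8.2,-2],[0,0,0],0],[[6,9.9,-2],[0,0,0],0],[[6.4,10.5,-2],[0,0,0],0]]}}

```text
time: 8.75
tool_pos: [0.3994, 0.2208, 0.1464]
tool_rot: [-0.0, 0.088, 0.996, 0.0]
contact_force: [0.6, -0.5, -1.2]
gripper_width: 0.274
grasp_force: 61.0
```

Emit:
{"fn": "jog_arm", "kwargs": {"targets": [[[0,0,0.8],[0,0,0],0],[[0,0,1.8],[0,0,0],0],[[0,0,2.8],[0,0,0],0],[[0,0,3.5],[0,0,0],0],[[0,0,3.8],[0,0,0],0],[[0,0,3.9],[0,0,0],0],[[0,0,3.9],[0,0,0],0]]}}

```text
time: 9.62
tool_pos: [0.4015, 0.2184, 0.0495]
tool_rot: [0.001, 0.09, 0.996, 0.0]
contact_force: [0.2, -0.2, -2.5]
gripper_width: 0.271
grasp_force: 61.0
```

```bash
python3 - <<'E'
from h import *
go([.40,.22,.0445],79.7)
img,d,P,*_=cam("top"); save("t5",img)
print(state()["contact_force"])
b=cv2.resize(cv2.imread('pics/t5.png')[190:305,130:360],None,fx=3,fy=3,interpolation=cv2.INTER_CUBIC);cv2.imwrite('pics/c5.png',b)
E
```

```text
pos [0.4015 0.2184 0.0495] yaw 79.7 shift [0.07 0.05 0.2 ] turn [ 0.    0.01 -0.  ]
[-0.71471459  0.00786992 -1.76093352]
```

View pics/c5.png

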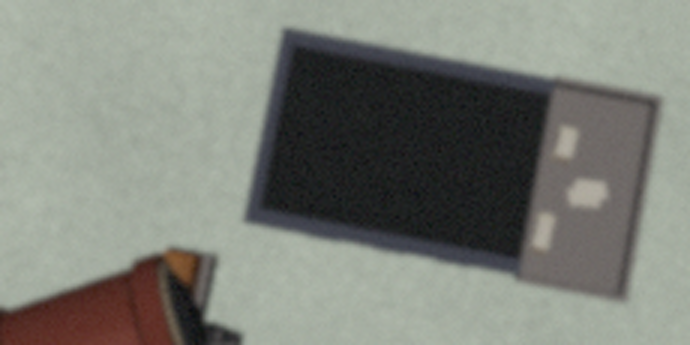

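The plate is clear. The tray shows blobs at (567,142), (588,193) and (543,231), so one of them may be two chips together. I'll set the scraper down, then look at the tray with the wrist camera.

Emit:
{"fn": "jog_arm", "kwargs": {"targets": [[[0,0,0.1],[0,0,0],0],[[0,0,0.2],[0,0,0],0],[[0,0,0.2],[0,0,0],0],[[0,0,0.2],[0,0,0],0]]}}

```text
time: 10.18
tool_pos: [0.4013, 0.2183, 0.0445]
tool_rot: [0.0, 0.09, 0.996, 0.0]
contact_force: [-0.9, -1.4, 4.2]
gripper_width: 0.276
grasp_force: 61.7
```

Emit:
{"fn": "jog_arm", "kwargs": {"targets": [[[0,0,0],[0,0,0],40],[[0,0,0],[0,0,0],60],[[0,0,0],[0,0,0],100],[[0,0,0],[0,0,0],100],[[0,0,0],[0,0,0],100],[[0,0,0],[0,0,0],100]]}}

```text
time: 10.92
tool_pos: [0.4009, 0.2182, 0.0438]
tool_rot: [0.0, 0.09, 0.996, 0.0]
contact_force: [-0.6, 0.3, -1.4]
gripper_width: 0.995
grasp_force: 0.0
```

Emit:
{"fn": "jog_arm", "kwargs": {"targets": [[[0,0,-0.8],[0,0,0],100],[[0,0,-1.8],[0,0,0],100],[[0,0,-3.2],[0,0,0],100],[[0,0,-4.8],[0,0,0],100],[[0,0,-6.5],[0,0,0],100],[[0,0,-8],[0,0,0],100],[[0,0,-8],[0,0,0],100]]}}

```text
time: 11.8
tool_pos: [0.4027, 0.2188, 0.248]
tool_rot: [0.003, 0.09, 0.996, 0.002]
contact_force: [0.4, 0.8, -0.7]
gripper_width: 1.004
grasp_force: 0.0
```

```bash
python3 - <<'E'
from h import *
img,d,P,M,f,p=cam("wrist"); save("w6",img); Z=P[...,2]
m=(np.hypot(P[...,0]-.4,P[...,1]-.22)<.09)
print("scraper top z",np.nanpercentile(Z[m],[50,95,99]))
w=camera_params("wrist")["hand_eye"]; print(np.round(w,3))
go([.45,-.08,.25],79.7); go([.44,-.10,.25],79.7)
i2,*_=cam("side"); save("s6",i2)
E
```

```text
scraper top z [0.32099651 0.34673987 0.34989375]
[[-0.    -0.962 -0.272  0.07 ]
 [ 1.    -0.    -0.     0.   ]
 [ 0.    -0.272  0.962 -0.143]
 [ 0.     0.     0.     1.   ]]
pos [0.4016 0.2184 0.2454] yaw 79.7 shift [ -4.04 -11.4   -0.19] turn [ 0.01  0.02 -0.  ]
pos [0.4016 0.2184 0.2454] yaw 79.7 shift [ -3.79 -12.25  -0.19] turn [ 0.01  0.02 -0.  ]
```

Emit:
{"fn": "jog_arm", "kwargs": {"targets": [[[-0.6,-1.5,0],[0,0,0],100],[[-1.6,-3.5,0],[0,0,0],100],[[-2.8,-5.5,0],[0,0,0],100],[[-4,-7.5,0],[0,0,0],100],[[-5.4,-9.8,0],[0,0,0],100],[[-6.3,-11.3,0],[0,0,0],100],[[-6.4,-11.6,0],[0,0,0],100],[[-6.4,-11.6,0],[0,0,0],100]]}}

```text
time: 12.9
tool_pos: [0.5054, -0.0956, 0.242]
tool_rot: [-0.002, 0.09, 0.996, 0.001]
contact_force: [-0.4, 1.3, 0.2]
gripper_width: 1.0
grasp_force: 0.0
```

```bash
python3 - <<'E'
from h import *
print(state()["tool_pos"])
img,d,P,*_=cam("wrist"); save("w7",img)
t,_,P2,*_=cam("top"); Z=P2[...,2]
# scraper check
m=(Z>.06)&(Z<.09)&(np.hypot(P2[...,0]-.4,P2[...,1]-.22)<.09); q=P2[m][:,:2].astype(np.float32)*1000
print(len(q),cv2.minAreaRect(q) if len(q)>5 else "", np.median(Z[m]))
a=cv2.resize(img,(400,300)); b=cv2.resize(t[170:320,100:300],(400,300))
save("c7",np.hstack([a,b]))
E
```

```text
[ 0.50544893 -0.0955737   0.24204294]
612 ((402.7481689453125, 214.77096557617188), (25.29313850402832, 109.88074493408203), 79.38594818115234) 0.07913819585349913
```

View pics/c7.png

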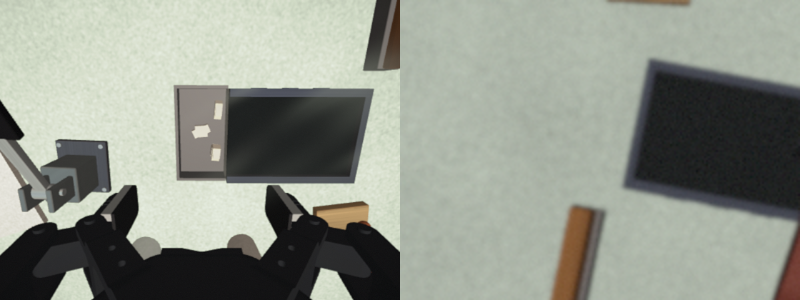

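The scraper stands upright on the bench. In the tray there are three blobs, and the middle one, at (201,131) in the left panel, has a star outline like two stacked chips. I'll check its height.

```bash
python3 - <<'E'
from h import *
img,d,P,*_=cam("wrist"); Z=P[...,2]*1000
m=np.zeros(Z.shape,bool); m[120:250,250:312]=1
m&=(img.min(2)>150)
n,l,st,c=cv2.connectedComponentsWithStats(m.astype(np.uint8))
for i in range(1,n):
    if st[i,4]>60:
        k=l==i; print(c[i].round(),st[i,4],np.percentile(Z[k],[5,50,95]).round(1),cv2.minAreaRect((P[k][:,:2]*1000).astype(np.float32)))
y,x=193,281
print(Z[165:205:3,262:304:3].round(0).astype(int))
th=np.radians(77.3+90); piv=np.array([.4237,-.2993])-.1073*np.array([np.cos(th),np.sin(th)]); print("pivot",piv)
# wrist re-measurement of stand/paddle
for s,e in(((0,400)),):pass
big=cv2.resize(img[155:235,240:320],None,fx=6,fy=6,interpolation=cv2.INTER_CUBIC); save("c8",big)
E
```

```text
[305. 155.] 244 [nan nan nan] ((474.5352478027344, -60.939552307128906), (11.983708381652832, 27.27648162841797), 75.59912109375)
[281. 183.] 361 [nan nan nan] ((504.0168151855469, -96.08311462402344), (31.653528213500977, 24.207307815551758), 79.1624984741211)
[301. 216.] 201 [40.6 47.9 49.3] ((547.403564453125, -78.92196655273438), (12.845916748046875, 34.96370315551758), 74.0300064086914)
[[ 7  5  6  7  7  7  6  6  5  6  7  5  6 21]
 [ 6  5  7  6  6  5  6  7  7  7  6  5  6  7]
 [ 6  6  6  5  5  5  5  5  6  5  6  7  5  6]
 [ 6  5  5  6  7  6  5  8 10 18  7  6  6  6]
 [ 6  7  5  6 18 18 16 17 17 18  6  6  5  5]
 [ 6  6  5  6 19 18 17 18 19 17 18  6  5  7]
 [ 6  6 17 18 18 18 18 18 18 18 18  6  6  4]
 [ 5  6  4 19 19 18 18 17 18 18  6  5  6  7]
 [ 5  6  6 19 18 18 17 17 17 17  7  6  6  6]
 [ 5  7  6  6 17  5  4  5  6  7  7  4  8  6]
 [ 6  5  6  6  5  6  6  5  7  7  5  6  6  6]
 [ 6  5  6  7  6  6  7  6  6  6  6  6  6  6]
 [ 8  7  5  6  7  6  6  7  7  6  6  4 20  5]
 [ 7  6  6  6  7  6  8  5  6  6  6 11 41 42]]
pivot [ 0.52837486 -0.3228895 ]
```

View pics/c8.png

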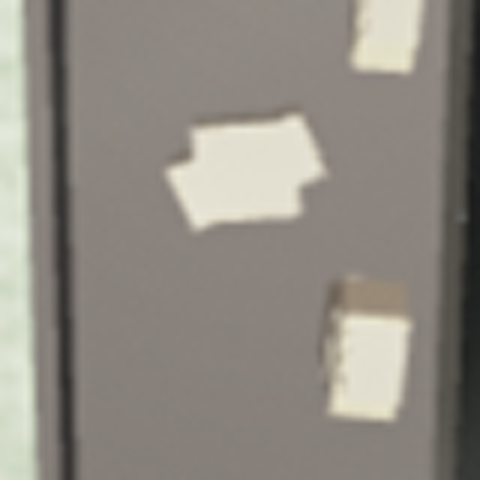

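```bash
python3 - <<'E'
from h import *
img,d,P,*_=cam("wrist"); Z=P[...,2]*1000
np.set_printoptions(linewidth=200)
print(np.nan_to_num(Z[198:232:2,288:322:2]).round(0).astype(int)); print(np.nan_to_num(Z[138:172:2,290:324:2]).round(0).astype(int))
s,_,PS,*_=cam("side"); ZS=PS[...,2]*1000
b=cv2.resize(s[240:310,230:330],None,fx=7,fy=7,interpolation=cv2.INTER_CUBIC); save("c9",b)
E
```

```text
[[ 6  6  5  6  5  7  6  5  7  7  5  5  6 14 36 51 52]
 [ 6  6  7  7  6  7  4  5  5  5  6  6  5 16 38 50 51]
 [ 6  6  6  5  9 39 38 38 36 37  5  5  6 17 38 52 50]
 [ 5  5  6  6 18 43 42 42 41 40  5  6  6 17 40 51 50]
 [ 0  8  6  6 28 47 46 46 44 45  5  7  7 18 41 51 51]
 [ 6  6  6  7 33 48 47 47 48 49 49  6  6 20 41 50 51]
 [ 6  6  6 13 38 47 48 48 48 48  6  7  5 19 41 52 51]
 [ 5  7  5 16 41 47 48 48 48 48  7  5  6 21 43 52 52]
 [ 4  6  6 21 43 48 49 47 47 48  6  5  5 21 43 52 50]
 [ 5  5  6 25 44 48 49 50 47 48  7  6  9 21 44 51 53]
 [ 6  5  5  6 44 49 48 48 49 49  5  6  5 24 44 51 52]
 [ 6  6  6  7 42 48 50 48 49 48  7  6  0 24 44 51 50]
 [ 7  6  6  5 43 41 43 42 42  7  5  7  6 25 46 50 52]
 [ 6  6  5  7  6  5  7 42 40  6  7  4  6 26 45 51 51]
 [ 6  6  6  6  6  6  5  6  5  6  6  7  6 26 47 50 51]
 [ 5  5  5  3  5  6  6  6  7  6  6  5  5 28 49 49 51]
 [ 5  6  6  6  5  6  5  6  7  6  6  5  6 28 48 52 50]]
[[ 6  6  6  5  6  5  6  6  7  6  6  6  4 14 35 51 50]
 [ 6  6  7  6  6  7 17 15 15 14 15  5  5 15 35 53 51]
 [ 6  7  7  6  6  7 21 23 22 22 21  7  5 16 36 52 51]
 [ 6  6  7  7  7  8 29 27 27 29 27  0  6 18 37 50 49]
 [ 7  6  5  6  6 17 27 27 28 28 29  7  6 16 38 51 51]
 [ 6  6  6  6  6 19 29 28 28 28 28  6  5 19 40 52 51]
 [ 6  6  5  6  7 21 27 29 27 28 29  6  5 19 38 51 50]
 [ 5  5  6  6  6 25 29 29 29 29 28  6  7 19 40 51 50]
 [ 6  7  6  7  6 24 28 29 27 28 28  7  5 21 42 51 51]
 [ 6  8  5  6  5 23 29 30 28 27 28  5  7 22 40 48 51]
 [ 5  7  6  6  7 25 28 27 30 29  6  6  7 22 44 52 49]
 [ 5  6  5  7  5 23 30 29 28 28  7  6  5 22 41 51 51]
 [ 7  7  6  6  0 23 21 23 22 22  6  5  7 25 44 49 51]
 [ 7  5  5  6  4 22 20 21 21 21  6  6  7 25 44 52 50]
 [ 5  5  4  6  6  5 22 21 22 20  4  6  6 24 45 51 51]
 [ 5  5  6  6  6  4  6  6  8  6  6  6  6 26 45 52 50]
 [ 6  5  6  6  5  5  4  5  7  0  7  5  5 26 46 52 51]]
```

View pics/c9.png

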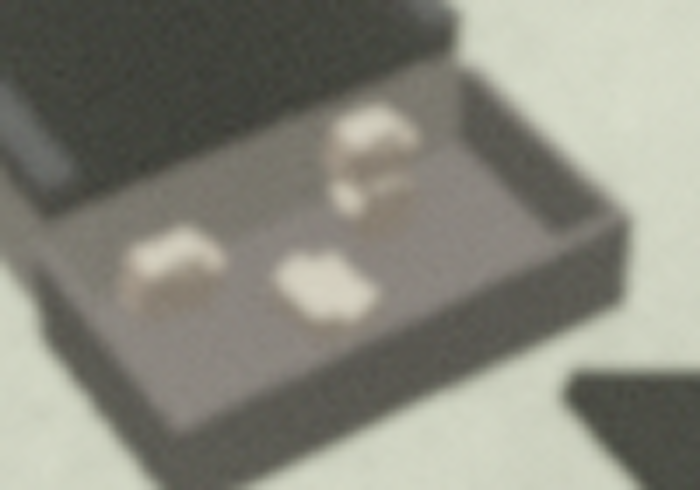

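All four chips are in the tray, but one stands on top of another with its centre at about z = 38 mm, level with the tray wall. That is precarious, so I'll take the scraper again and tip the chip off. I have viewed 11 pictures, one over the limit of 10, so from here I work from depth numbers only.

```bash
python3 - <<'E'
from h import *
go([.4009,.2182,.16],79.7)
E
```

```text
pos [ 0.506  -0.0946  0.2438] yaw 79.8 shift [ 6.36 11.57  3.35] turn [0.   0.   0.01]
```

Emit:
{"fn": "jog_arm", "kwargs": {"targets": [[[0.8,1.5,0],[0,0,0],100],[[1.9,3.5,0],[0,0,0],100],[[3.2,6,0],[0,0,0],100],[[4.6,8.5,0],[0,0,0],100],[[5.8,10.5,1],[0,0,0],100],[[6.4,11.6,2.5],[0,0,0],100],[[6.4,11.6,3.4],[0,0,0],100],[[6.4,11.6,3.4],[0,0,0],100]]}}

```text
time: 14.15
tool_pos: [0.3986, 0.2186, 0.1567]
tool_rot: [-0.002, 0.089, 0.996, -0.001]
contact_force: [0.1, 0.2, 0.6]
gripper_width: 1.003
grasp_force: 0.0
```

```bash
python3 - <<'E'
from h import *
go([.4009,.2182,.0445],79.7)
img,d,P,M,f,p=cam("wrist"); Z=P[...,2]
m=(Z>.072)&(Z<.09)&(np.hypot(P[...,0]-.4009,P[...,1]-.2182)<.09)
q=P[m][:,:2].astype(np.float32)*1000; print(len(q),cv2.minAreaRect(q),np.median(Z[m]))
E
```

```text
pos [0.3986 0.2186 0.1567] yaw 79.8 shift [-0.11  0.01  4.49] turn [-0.02 -0.03  0.02]
4149 ((402.5560607910156, 218.4973907470703), (24.031747817993164, 109.14481353759766), 79.59170532226562) 0.08063961905071029
```

Emit:
{"fn": "jog_arm", "kwargs": {"targets": [[[-0.1,0,1.6],[0,0,0],100],[[-0.1,0,3.2],[0,0,0],100],[[-0.1,0,4.2],[0,0,0],100],[[-0.1,0,4.5],[0,0,0],100],[[-0.1,0,4.5],[0,0,0],100],[[-0.1,0,4.5],[0,0,0],0],[[-0.1,0,4.5],[0,0,0],0],[[-0.1,0,4.5],[0,0,0],0]]}}

```text
time: 15.2
tool_pos: [0.4038, 0.2179, 0.047]
tool_rot: [0.001, 0.09, 0.996, 0.0]
contact_force: [-0.3, 0.2, -1.1]
gripper_width: 0.374
grasp_force: 0.0
```

Emit:
{"fn": "jog_arm", "kwargs": {"targets": [[[0,0,0],[0,0,0],0],[[0,0,0],[0,0,0],0],[[0,0,0],[0,0,0],0],[[0,0,0],[0,0,0],0]]}}

```text
time: 15.7
tool_pos: [0.4038, 0.2178, 0.0469]
tool_rot: [0.0, 0.09, 0.996, 0.0]
contact_force: [-0.4, -1.1, 5.2]
gripper_width: 0.272
grasp_force: 59.6
```

```bash
python3 - <<'E'
from h import *
s=state();print(s["tool_pos"],s["grasp_force"],s["contact_force"],s["gripper_width"])
th=np.radians(79.7);yh=np.array([np.cos(th),np.sin(th)]);xh=np.array([yh[1],-yh[0]]);o=np.array([.532,.0395])
for x in(-.042,-.006):
    a=o-.122*yh+xh*(x-.0); go([*a,s["tool_pos"][2]+.105],79.7)
E
```

```text
[0.40377372 0.21780506 0.04688942] 59.64222729206085 [-0.37002094 -1.12818215  5.18602433] 0.27215960768460273
pos [0.4038 0.2178 0.0469] yaw 79.7 shift [ -4.65 -10.98  -4.2 ] turn [ 0.    0.01 -0.  ]
pos [0.4038 0.2178 0.0469] yaw 79.7 shift [ -6.09 -10.98  -4.2 ] turn [ 0.    0.01 -0.  ]
```

Emit:
{"fn": "jog_arm", "kwargs": {"targets": [[[0,0,-1.5],[0,0,0],0],[[0,0,-3],[0,0,0],0],[[-0.5,-1.2,-4.2],[0,0,0],0],[[-1.4,-3.4,-4.2],[0,0,0],0],[[-2.4,-5.7,-4.2],[0,0,0],0],[[-3.5,-8.2,-4.2],[0,0,0],0],[[-4.3,-10.2,-4.2],[0,0,0],0],[[-4.6,-11,-4.2],[0,0,0],0]]}}

```text
time: 16.7
tool_pos: [0.4666, -0.0761, 0.15]
tool_rot: [-0.001, 0.092, 0.996, 0.0]
contact_force: [0.3, 0.8, -2.8]
gripper_width: 0.27
grasp_force: 59.9
```

Emit:
{"fn": "jog_arm", "kwargs": {"targets": [[[0,0,0],[0,0,0],0],[[0,0,0],[0,0,0],0],[[0,0,0],[0,0,0],0]]}}

```text
time: 17.08
tool_pos: [0.4668, -0.0723, 0.1508]
tool_rot: [-0.0, 0.089, 0.996, 0.0]
contact_force: [0.0, 0.2, -1.7]
gripper_width: 0.274
grasp_force: 59.9
```

```bash
python3 - <<'E'
from h import *
go([.532-.0413-.0218,.0395-.12+.0075,.0889],79.7)
th=np.radians(79.7);yh=np.array([np.cos(th),np.sin(th)]);xh=np.array([yh[1],-yh[0]]);o=np.array([.532,.0395])
d=state()["tool_pos"][:2]-o;print("local tcp",d@xh,d@yh)
for n in("wrist","side"):
    img,dd,P,*_=cam(n); a=(P[...,:2]-o)@xh*1000;b=(P[...,:2]-o)@yh*1000;h=P[...,2]*1000
    def e(k,m,*v):
        if m.sum()>8: print(n,k,m.sum(),*[np.percentile(x[m],[2,50,98]).round(1) for x in v])
    e("grip",(h>165)&(h<200)&(abs(b+122)<20)&(abs(a+40)<70),a,b,h)
    e("foot",(h>100)&(h<140)&(abs(b+122)<24)&(abs(a+40)<70),a,b,h)
    e("topchip",(h>34)&(h<60)&(img.min(2)>110)&(b<-103)&(b>-170)&(abs(a)<72),a,b,h)
E
```

```text
pos [ 0.4668 -0.0723  0.1508] yaw 79.8 shift [-0.09 -0.01  2.48] turn [ 0.   -0.01  0.01]
local tcp -0.04418052632284607 -0.12165082227824836
wrist grip 13204 [-99.8 -58.6 -22.4] [-138.2 -121.3 -105.2] [171.9 184.7 197.6]
wrist foot 871 [-100.   -96.8    4.4] [-138.9 -123.  -103.2] [109.1 136.  137.6]
side grip 635 [-98.7 -64.6   7.9] [-139.9 -131.8 -105.6] [165.7 182.5 196. ]
side foot 888 [-98.8 -53.    8.1] [-140.9 -138.8 -110.6] [106.2 125.8 138.8]
side topchip 98 [17.4 27.5 42. ] [-121.4 -117.6 -107.1] [35.2 43.2 49.3]
```

Emit:
{"fn": "jog_arm", "kwargs": {"targets": [[[0,0,0.7],[0,0,0],0],[[0,0,1.4],[0,0,0],0],[[0,0,2],[0,0,0],0],[[0,0,2.3],[0,0,0],0],[[0,0,2.5],[0,0,0],0],[[0,0,2.5],[0,0,0],0],[[-0.1,0,2.5],[0,0,0],0],[[-0.25,0,2.5],[0,0,0],0]]}}

```text
time: 18.18
tool_pos: [0.474, -0.0747, 0.0895]
tool_rot: [0.001, 0.09, 0.996, -0.0]
contact_force: [0.1, -0.1, -1.7]
gripper_width: 0.272
grasp_force: 60.0
```

Emit:
{"fn": "jog_arm", "kwargs": {"targets": [[[-0.15,0,0],[0,0,0],0],[[-0.3,0,0],[0,0,0],0],[[-0.5,0,0],[0,0,0],0],[[-0.7,0,0],[0,0,0],0],[[-0.9,0,0],[0,0,0],0],[[-1.1,0,0],[0,0,0],0],[[-1.25,0,0],[0,0,0],0],[[-1.25,0,0],[0,0,0],0]]}}

```text
time: 19.18
tool_pos: [0.5043, -0.0802, 0.0888]
tool_rot: [-0.0, 0.09, 0.996, -0.0]
contact_force: [0.5, -0.2, -2.0]
gripper_width: 0.273
grasp_force: 60.0
```

```bash
cat > chk.py <<'E'
from h import *
th=np.radians(79.7);yh=np.array([np.cos(th),np.sin(th)]);xh=np.array([yh[1],-yh[0]]);o=np.array([.532,.0395])
print(state()["tool_pos"],state()["contact_force"])
for n in("wrist","side","top"):
    img,dd,P,*_=cam(n); a=(P[...,:2]-o)@xh*1000;b=(P[...,:2]-o)@yh*1000;h=P[...,2]*1000
    m=(h>9)&(h<60)&(img.min(2)>(110 if n!="wrist" else 140))&(b<-101)&(b>-178)&(abs(a)<72)
    k,l,st,c=cv2.connectedComponentsWithStats(m.astype(np.uint8))
    for i in range(1,k):
        if st[i,4]>25: w=l==i; print(n,st[i,4],*[np.percentile(x[w],[2,50,98]).round(0) for x in(a,b,h)])
E
python3 chk.py
```

```text
[ 0.50427724 -0.08023237  0.08881473] [ 0.53574377 -0.19941304 -2.02992201]
wrist 148 [-13.  -2.   7.] [-153. -149. -147.] [16. 18. 19.]
side 26 [33. 46. 66.] [-124. -122. -120.] [10. 15. 19.]
side 142 [-31.  -5.   8.] [-177. -142. -125.] [10. 17. 39.]
```

Emit:
{"fn": "jog_arm", "kwargs": {"targets": [[[0,0,-0.6],[0,0,0],0],[[0,0,-1.5],[0,0,0],0],[[0,0,-2.7],[0,0,0],0],[[1,1.6,-2.7],[0,0,0],0],[[2.3,4,-2.7],[0,0,0],0],[[3.6,6.8,-2.7],[0,0,0],0],[[5,9.6,-2.7],[0,0,0],0],[[6,11.6,-2.7],[0,0,0],0]]}}

```text
time: 20.32
tool_pos: [0.4163, 0.2055, 0.158]
tool_rot: [0.001, 0.09, 0.996, 0.001]
contact_force: [0.7, 0.7, -1.2]
gripper_width: 0.268
grasp_force: 59.9
```

```bash
python3 chk.py; python3 -c "
from h import *
go([.40,.22,.0469],79.7)"
```

```text
[0.41630778 0.20551275 0.15800052] [ 0.67301409  0.74327948 -1.16823261]
wrist 319 [-13.  -3.   6.] [-151. -139. -128.] [17. 18. 19.]
side 163 [33. 49. 67.] [-127. -121. -109.] [11. 29. 41.]
side 113 [-54. -43. -25.] [-117. -113. -103.] [12. 25. 30.]
side 142 [-33.  -6.   7.] [-177. -142. -126.] [10. 17. 39.]
top 114 [30. 50. 68.] [-130. -121. -112.] [14. 30. 43.]
top 103 [-15.  -4.   7.] [-154. -140. -127.] [10. 18. 21.]
top 71 [-54. -40. -26.] [-119. -112. -106.] [15. 26. 32.]
pos [0.4158 0.2062 0.1576] yaw 80.0 shift [0.73 0.43 4.43] turn [0.01 0.01 0.04]
```

The top chip has come off the stack and now leans lower in the tray (median z 30 mm, highest point 43 mm). I'll put the scraper back on the bench.

Emit:
{"fn": "jog_arm", "kwargs": {"targets": [[[0.4,0.3,1],[0,0,0],0],[[0.7,0.4,2.2],[0,0,0],0],[[0.7,0.4,3.3],[0,0,0],0],[[0.7,0.4,4],[0,0,0],0],[[0.7,0.4,4.3],[0,0,0],0],[[0.7,0.4,4.4],[0,0,0],0],[[0.7,0.4,4.4],[0,0,0],0],[[0.7,0.4,4.4],[0,0,0],0]]}}

```text
time: 21.48
tool_pos: [0.402, 0.2169, 0.0471]
tool_rot: [0.001, 0.09, 0.996, 0.0]
contact_force: [-1.3, 0.3, -2.0]
gripper_width: 0.272
grasp_force: 60.4
```

Emit:
{"fn": "jog_arm", "kwargs": {"targets": [[[0,0,0.05],[0,0,0],0],[[0,0,0.08],[0,0,0],0],[[0,0,0.08],[0,0,0],40],[[0,0,0.08],[0,0,0],60],[[0,0,0.08],[0,0,0],100],[[0,0,0.08],[0,0,0],100],[[0,0,0.08],[0,0,0],100],[[0,0,0.08],[0,0,0],100]]}}

```text
time: 22.48
tool_pos: [0.4012, 0.2166, 0.0442]
tool_rot: [-0.0, 0.09, 0.996, -0.0]
contact_force: [0.3, 0.4, 0.0]
gripper_width: 0.997
grasp_force: 0.0
```

Emit:
{"fn": "jog_arm", "kwargs": {"targets": [[[0,0,-0.8],[0,0,0],100],[[0,0,-1.8],[0,0,0],100],[[0,0,-3.2],[0,0,0],100],[[0,0,-4.8],[0,0,0],100],[[0,0,-6.5],[0,0,0],100],[[0,0,-8],[0,0,0],50],[[0,0,-8],[0,0,0],0]]}}

```text
time: 23.35
tool_pos: [0.4031, 0.2172, 0.2485]
tool_rot: [0.003, 0.09, 0.996, 0.002]
contact_force: [-0.3, -0.3, -0.9]
gripper_width: 0.602
grasp_force: 0.0
```

```bash
python3 - <<'E'
from h import *
# press spot above the level paddle centre
go([.41,-.296,.25],77.3)
t,_,P2,*_=cam("top"); Z=P2[...,2]
m=(Z>.06)&(Z<.09)&(np.hypot(P2[...,0]-.4,P2[...,1]-.22)<.07); q=P2[m][:,:2].astype(np.float32)*1000
print(len(q),cv2.minAreaRect(q),np.median(Z[m]))
E
```

```text
pos [0.4031 0.2172 0.2485] yaw 79.7 shift [ -3.95 -20.15  -0.11] turn [0.03 0.05 0.3 ]
389 ((401.33111572265625, 214.4315948486328), (24.88301658630371, 109.91390228271484), 79.34654235839844) 0.07917478451468285
```

Emit:
{"fn": "jog_arm", "kwargs": {"targets": [[[-0.5,-2,0],[0,0,0],0],[[-1,-4.3,0],[0,0,0.1],0],[[-1.5,-6.8,0],[0,0,0.2],0],[[-2,-9.3,0],[0,0,0.3],0],[[-2.5,-11.8,0],[0,0,0.3],0],[[-3,-14.3,0],[0,0,0.3],0],[[-3.4,-16.8,0],[0,0,0.3],0],[[-3.8,-18.8,0],[0,0,0.3],0]]}}

```text
time: 24.4
tool_pos: [0.4092, -0.2645, 0.2422]
tool_rot: [-0.001, 0.111, 0.994, 0.001]
contact_force: [0.7, 0.9, -0.5]
gripper_width: -0.0
grasp_force: 0.0
```

```bash
python3 - <<'E'
from h import *
go([.416,-.2977,.2],77.3)
t,_,P,*_=cam("side"); img=t.astype(int)
m=(P[...,2]>.13)&(P[...,2]<.2)&(np.hypot(P[...,0]-.4237,P[...,1]+.2993)<.045)
q=P[m];print(len(q),q.mean(0),np.percentile(q,[3,97],axis=0))
A=np.c_[q[:,:2],np.ones(len(q))]; c=np.linalg.lstsq(A,q[:,2],rcond=None)[0]; print("slope",np.degrees(np.arctan(np.hypot(*c[:2]))),"dir",np.degrees(np.arctan2(c[1],c[0])),"z at press",c@[.416,-.2977,1])
E
```

```text
pos [ 0.4092 -0.2645  0.2422] yaw 77.2 shift [-0.56 -1.24  1.68] turn [ 0.01 -0.02 -0.01]
740 [ 0.42552414 -0.30315682  0.17380349] [[ 0.40088779 -0.32377716  0.15315411]
 [ 0.4622148  -0.27783513  0.18632567]]
slope 26.57795908566193 dir 160.29544774455317 z at press 0.17920969037442958
```

Consistent with the model. I'll move over the press spot first, then press.

Emit:
{"fn": "jog_arm", "kwargs": {"targets": [[[-0.5,-1.2,0],[0,0,0],0],[[-0.55,-1.25,0.9],[0,0,0],0],[[-0.55,-1.25,1.7],[0,0,0],0],[[-0.55,-1.25,1.7],[0,0,0],0],[[-0.55,-1.25,1.7],[0,0,0],0]]}}

```text
time: 25.08
tool_pos: [0.417, -0.2959, 0.2018]
tool_rot: [-0.0, 0.111, 0.994, 0.0]
contact_force: [0.2, -0.2, 0.3]
gripper_width: -0.003
grasp_force: 0.0
```

```bash
python3 -c "
from h import *
go([.416,-.2977,.115],77.3)"
```

```text
pos [ 0.417  -0.2959  0.2018] yaw 77.3 shift [ 0.02 -0.08  3.47] turn [ 0. -0.  0.]
```

Emit:
{"fn": "jog_arm", "kwargs": {"targets": [[[0,-0.05,0.5],[0,0,0],0],[[0,-0.05,0.9],[0,0,0],0],[[0,-0.05,1.3],[0,0,0],0],[[0,-0.05,1.8],[0,0,0],0],[[0,-0.05,2.3],[0,0,0],0],[[0,-0.05,2.8],[0,0,0],0],[[0,-0.05,3.2],[0,0,0],0],[[0,-0.05,3.4],[0,0,0],0]]}}

```text
time: 26.08
tool_pos: [0.4156, -0.2977, 0.1167]
tool_rot: [-0.002, 0.111, 0.994, -0.0]
contact_force: [-6.1, 1.0, 8.6]
gripper_width: 0.001
grasp_force: 4.1
```

Emit:
{"fn": "jog_arm", "kwargs": {"targets": [[[0,0,0],[0,0,0],0],[[0,0,0],[0,0,0],0],[[0,0,0],[0,0,0],0]]}}

```text
time: 26.45
tool_pos: [0.4157, -0.2977, 0.1172]
tool_rot: [-0.002, 0.111, 0.994, -0.0]
contact_force: [-5.6, 1.6, 8.0]
gripper_width: 0.0
grasp_force: 4.0
```

```bash
cat > lev.py <<'E'
from h import *
go([.416,-.2977,.115],77.3); print(state()["contact_force"])
u=np.array([-.976,.219]);v=np.array([.219,.976]);pv=np.array([.5284,-.3229])
for n in("side","top","wrist"):
    t,_,P,*_=cam(n); r=(P[...,:2]-pv)@u;w=(P[...,:2]-pv)@v;h=P[...,2]
    for k,lo,hi,ww in(("paddle",.100,.150,.024),("bar",.035,.095,.012)):
        m=(h>.09)&(h<.16)&(r>lo)&(r<hi)&(abs(w)<ww)
        if k=="paddle": m&=(t.max(2)<110)&(h<.135)
        if m.sum()>20:
            c=np.polyfit(r[m],h[m],1); print(n,k,m.sum(),"slope deg",np.degrees(np.arctan(c[0])).round(1),"z",np.percentile(h[m],[5,50,95]).round(4),"r",np.percentile(r[m],[2,98]).round(3))
E
python3 lev.py
```

```text
pos [ 0.4157 -0.2977  0.1172] yaw 77.3 shift [-0.01  0.    0.09] turn [-0.   -0.02 -0.  ]
[-5.60958645  1.61611624  8.03371218]
side paddle 605 slope deg -3.5 z [0.1143 0.1178 0.13  ] r [0.102 0.146]
side bar 120 slope deg -0.1 z [0.1081 0.1133 0.1176] r [0.036 0.093]
top paddle 59 slope deg -0.0 z [0.1121 0.1186 0.1218] r [0.1   0.146]
top bar 232 slope deg 1.5 z [0.1111 0.1161 0.1197] r [0.037 0.093]
wrist paddle 5916 slope deg -4.4 z [0.1163 0.1183 0.1295] r [0.106 0.147]
wrist bar 217 slope deg 2.2 z [0.1164 0.1172 0.118 ] r [0.061 0.076]
```

Emit:
{"fn": "jog_arm", "kwargs": {"targets": [[[0,0,0.05],[0,0,0],0],[[0,0,0.11],[0,0,0],0],[[0,0,0.11],[0,0,0],0],[[0,0,0.11],[0,0,0],0],[[0,0,0.11],[0,0,0],0]]}}

```text
time: 27.22
tool_pos: [0.4156, -0.2977, 0.1146]
tool_rot: [-0.002, 0.111, 0.994, -0.0]
contact_force: [-7.0, 1.3, 9.0]
gripper_width: 0.001
grasp_force: 4.5
```

```bash
python3 lev.py; python3 chk.py | grep -v wrist
```

```text
pos [ 0.4156 -0.2977  0.1146] yaw 77.3 shift [-0.01  0.   -0.02] turn [-0.   -0.02 -0.  ]
[-6.95440374  1.29985944  8.95800047]
side paddle 630 slope deg -5.8 z [0.1117 0.115  0.1295] r [0.102 0.146]
side bar 109 slope deg -1.2 z [0.1065 0.1116 0.116 ] r [0.035 0.094]
top paddle 56 slope deg 0.6 z [0.1082 0.1139 0.1183] r [0.1   0.146]
top bar 232 slope deg -1.1 z [0.11   0.1145 0.1183] r [0.037 0.094]
wrist paddle 6047 slope deg -6.5 z [0.1135 0.1154 0.1293] r [0.106 0.147]
wrist bar 218 slope deg 0.4 z [0.1148 0.1156 0.1165] r [0.062 0.076]
[ 0.4156166  -0.29768553  0.11454211] [-6.41849841  1.77107524  8.39637078]
side 158 [32. 49. 67.] [-127. -121. -109.] [10. 28. 42.]
side 135 [-54. -42. -26.] [-117. -114. -103.] [10. 22. 30.]
side 137 [-29.  -5.   8.] [-178. -142. -125.] [10. 17. 39.]
top 110 [31. 49. 68.] [-130. -120. -112.] [18. 30. 43.]
top 101 [-15.  -4.   7.] [-156. -141. -127.] [11. 17. 23.]
top 74 [-53. -40. -26.] [-119. -112. -106.] [10. 25. 31.]
```

```bash
python3 -c "
from plant import *
print(job_done())"
```

```text
the job is handed in; nothing more can be done
None
```

All four chips are in the catch tray, the scraper stands clear on the bench, and the gripper is holding the lever level (paddle top at about z = 115 mm by the cameras); I handed in at about 28 s, no verdict came back, and I viewed 11 pictures, one over the limit of 10.

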